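# Load the choke bake-out well, let its platform down and cover it

### The job

Stand every varnished choke from the bench on the raised platform in the bake-out well, inside its walls and none on top of another. When all are in, lift the ratchet pawl clear of the toothed wheel and hold it up until the drum has turned all the way back and the platform is fully down, then drop the pawl back into the teeth. Last, set the loose lid on the well so that it sits fully seated and level on the rim; leave the meter, spool and bottle alone.

Things in the scene. Friction and masses are not known exactly. Their poses are not given: they have to be found in the camera images.
- well_rim (a point): Centre of the mouth of the fixed bake-out well, at its flat rim 130 mm above the bench. Open-topped aluminium housing, outside 210 (x) x 192 mm (y), walls 12 mm, mouth 186 x 168 mm; z up. On its -y side are the hoist drum, the 100 mm toothed ratchet wheel (axle along y) and, on top of the wheel, the pawl. Black fins on its -x side.
- platform (a point): Centre of the top of the steel lift platform (180 x 162 mm), the floor inside the well; axes as well_rim. While the pawl holds the drum it stands 10 to 32 mm below the rim; fully down it is 80 mm below.
- lift (a joint): How far the platform has gone down, m: 0 highest, about 0.070 fully down on its stop. It is geared to the drum (19.3 mm per rad) and sinks by its own weight, slowly (3 to 6 s for the whole way), only while the pawl is lifted clear of the teeth.
- drum (a joint): Angle of the hoist drum and its 12-tooth ratchet wheel, rad: 0 wound up, grows as it turns back, stops at 3.63 (platform fully down). Starts on one of the first teeth.
- pawl (a joint): Angle of the pawl, rad: 0 dropped fully into the teeth; grows as its handle is lifted (stop at 0.6). Its tip clears the teeth above 0.2. It falls back by its own weight (0.22 kg) when let go.
- pawl_pivot (a point): Pivot of the pawl, 70 mm to the -x side of the wheel's top; axes as well_rim; the pivot axis is along y. Fixed to the well.
- pawl_grip (a point): Middle of the pawl's upright black handle: web 34 (x) x 14 mm thick (y) x 46 mm tall, its top 23 mm above this point. Pinch the web across its 14 mm from above. With the pawl down it lies 145 mm along +x from the pivot and 29 mm above it, and swings up about the pivot; the web turns between the finger pads. Lifting takes under 10 N.
- lid_grip (a point): Middle of the lid's black handle web, 80 (x) x 14 (y) x 41 mm tall, its top 18 mm above this point; pinch it across the 14 mm. 28 mm above the plate's underside. Loose lid, about 0.6 kg: aluminium plate 210 (x) x 192 x 5 mm; beneath it a 10 mm deep frame, 176 x 158 mm, drops into the well's mouth with 5 mm play each side. Either way round.
- lid_seat (a point): Centre of the underside of the lid's plate, in the middle of the lid (28 mm below lid_grip); this face rests on the rim when the lid is seated. z is up, x along its 210 mm side.
- meter: Bystander: red hand-held multimeter lying flat, 85 x 170 x 35 mm; origin at its underside. Leave it alone.
- spool: Bystander: bare aluminium spool standing on end, 64 mm across, 50 mm high; origin at its underside. Leave it alone.
- oil_bottle: Bystander: small white bottle with a yellow cap, 110 mm tall; origin at its underside. Leave it alone.
- choke1_c (a point): Centre (half-way up, 23 mm above its foot) of an open-frame choke: steel core 66 mm (x) x 24 mm (y) x 46 mm tall (z), a copper coil 34 mm (x) x 36 mm (y) x 28 mm tall around its middle (the coil's centre is 2 mm above this point), and a foot plate 66 x 36 x 4 mm. About 0.35 kg. Grip the coil across its 36 mm (along y). It may be absent from a run.
- choke2_c (a point): Centre (half-way up, 23 mm above its foot) of an open-frame choke: steel core 66 mm (x) x 24 mm (y) x 46 mm tall (z), a copper coil 34 mm (x) x 36 mm (y) x 28 mm tall around its middle (the coil's centre is 2 mm above this point), and a foot plate 66 x 36 x 4 mm. About 0.35 kg. Grip the coil across its 36 mm (along y). It may be absent from a run.
- choke3_c (a point): Centre (half-way up, 23 mm above its foot) of an open-frame choke: steel core 66 mm (x) x 24 mm (y) x 46 mm tall (z), a copper coil 34 mm (x) x 36 mm (y) x 28 mm tall around its middle (the coil's centre is 2 mm above this point), and a foot plate 66 x 36 x 4 mm. About 0.35 kg. Grip the coil across its 36 mm (along y). It may be absent from a run.
- choke4_c (a point): Centre (half-way up, 23 mm above its foot) of an open-frame choke: steel core 66 mm (x) x 24 mm (y) x 46 mm tall (z), a copper coil 34 mm (x) x 36 mm (y) x 28 mm tall around its middle (the coil's centre is 2 mm above this point), and a foot plate 66 x 36 x 4 mm. About 0.35 kg. Grip the coil across its 36 mm (along y). It may be absent from a run.
Not all that is in view belongs to the job. What is shaped like the part that bears choke4_c but yellow is not meant.

How it is judged:
By the outcome, as a careful person would: the job done as asked, in the order asked, and still so for the second after the job is handed in, with the robot touching nothing.
Of choke1, choke2, choke3, choke4 only 3 to 4 are there at a start; the rules pass over those that are not, and their reading is None.
At some moment in a run one of choke1, choke2, choke3, choke4 may be knocked a few centimetres aside while the robot is not near it.
Once in a run the grip may slacken for a moment while it holds something.
It also fails if it takes over 210 s, if anything falls off the work surface, if the arm or the gripper's body presses on something with over 40 N, if the wrist force passes 120 N, or if a joint passes its speed limit or range.

### The arm

A 6-joint arm with a two-finger parallel gripper is mounted at the origin on the work surface. World frame = base frame: x ahead of the robot, y to its left, z up, the work surface at z = 0. Lengths are in m, angles in rad, forces in N, time in s.
With the tool pointing down it reaches from about 0.3 to 0.875 m from the base axis. Payload 6.4 kg.
Tool frame: the origin (TCP) lies midway between the tips of the shut fingers; the grasp point (between the pads) lies 19 mm behind it; z points along the fingers, y is the line along which they close (so a half turn about z gives the same grasp; the last joint's range is limited). The gripper opens to 85 mm and grips with 20 to 120 N. Pads are 22 mm wide; open, the fingers measure 114 mm over their backs; the gripper's body (76 mm by 85 mm) begins 54 mm behind the grasp point. The pads swing forward as they close: fully open they stand 13 mm farther back than shut.
Start: joints at [-1.457, 0.181, 1.607, -0, 1.354, -0.206], TCP at [0.181, -0.546, 0.231] pointing down, gripper open.
Joint ranges: [-2.99, 2.99], [-0.89, 2.07], [0.3, 2.58], [-1.14, 4.28], [0, 2.63], [-3.12, 3.12]. Speed limits (rad/s): [2.57, 2.57, 3.01, 3.14, 3.14, 3.14].

### API

Orientations are given as a unit quaternion [w, x, y, z].
In Python, from bench import ctrl gives the robot as it stands. The module is installed in compiled form; this text tells all that it offers.
- The arm moves only by the tool move_arm, never from a script. Its argument "plan" is one flat list of numbers, 6 for each row, row after row: the shift along the world's x, y, z in units of 50 mm (1.0 is 50 mm), then the turn, a rotation vector about the world's x, y, z in rad. A call has 1 to 10 rows; each row is the pose to reach, as a shift and turn from the pose commanded when the call began; what a row does not reach only later rows make up. A row lasts 1/8 s, in which the tool goes at most 62.5 mm and 10.7 degrees, less where a joint would pass 70% of its speed; a pose out of reach is approached as far as the arm can. A call with a gripper value outside its range is refused whole. "grip" is the finger opening in mm, from 0 to 85.4, set as the call begins (left out, the last holds). The fingers move at their own pace and stop on an object; the grip force is fixed at half the most. Time passes only in rows, so rows that repeat a pose let the fingers close. It gives the time, the measured TCP pose, the force, the opening and the grip force at its end, in the units of the state.
- ctrl.get_obs(): the state, without advancing time (a new reading comes with each control period).
- ctrl.camera(name): name is "scene" or "top" or "wrist"; returns a dict with "pixels" (400x640x3 uint8, red, green, blue), "fx", "fy", "cx", "cy" (pixels), "dist_coeffs" ([k1, k2, p1, p2, k3] as OpenCV has them; the pictures are not rectified), "origin" and "attitude" of the camera in the world. Camera axes: x right, y down, z forward; pixel columns grow to the right and rows downward; lengths in m; the calibration is good to about 2 mm. A picture is of the moment at which its call begins. There is no depth.
- ctrl.hand_in(): hands the job in; it is judged then, once.
The state is a dict: "time_s": time; "q": joint angles; "dq": joint speeds; "joint_efforts": joint torques, N m; "eef_pos": TCP position; "eef_rot": TCP orientation; "wrist_force": force on the tool from outside, world axes, zero at the start; "torque": the same for the moment, N m; "opening": opening from 0.0 (shut) to 1.0 (fully open); "grasp_force": force on a finger pad.
Only numpy, scipy, OpenCV 4.12 (cv2) and the standard library are available. Lean on these libraries where they do the work, as an engineer would, in place of code of your own. Each camera call takes 0.05 s, during which the arm holds its last target. There are 200 camera calls.

## Working session

There is one attempt and no reset: what is moved stays moved. The work goes in short steps, Python scripts to look and compute and a tool call to move; the robot and the scene stay as the last step left them, time stands still between calls to the robot, and variables do not carry over. Pictures are saved under pics/ and viewed, at most 16 in all, crops included, and the job is handed in when it is done.

Besides the shell and the picture viewer there is one more tool, called after "Emit:" by a JSON object that holds its "fn" and its "kwargs". move_arm: Moves the arm, as the interface text tells. Its arguments: {"type":"object","properties":{"plan":{"type":"array"},"grip":{"type":"number"}},"required":["plan"]}

```bash
mkdir -p pics
cat > h.py <<'E'
import numpy as np,cv2
from bench import ctrl
from scipy.spatial.transform import Rotation as R
def att(c):
    a=np.array(c["attitude"],float)
    return a if a.shape==(3,3) else R.from_quat(a[[1,2,3,0]]).as_matrix()
def K(c): return np.array([[c["fx"],0,c["cx"]],[0,c["fy"],c["cy"]],[0,0,1.]])
def ray(c,uv):
    p=cv2.undistortPoints(np.array(uv,float).reshape(-1,1,2),K(c),np.array(c["dist_coeffs"],float)).reshape(-1,2)
    d=np.c_[p,np.ones(len(p))]@att(c).T
    return np.array(c["origin"],float),d
def onz(c,uv,z):
    o,d=ray(c,uv); return o+d*((z-o[2])/d[:,2])[:,None]
def proj(c,P):
    M=att(c).T; t=-M@np.array(c["origin"],float)
    return cv2.projectPoints(np.array(P,float).reshape(-1,1,3),cv2.Rodrigues(M)[0],t,K(c),np.array(c["dist_coeffs"],float))[0].reshape(-1,2)
def snap(n,f=None):
    c=ctrl.camera(n)
    if f: cv2.imwrite("pics/"+f,c["pixels"][:,:,::-1])
    return c
E
python3 - <<'E'
from h import *
for n in("top","scene"):
    c=snap(n,n+"0.png"); print(n,c["origin"],np.round(c["attitude"],3),c["fx"],c["dist_coeffs"])
    import pickle; pickle.dump(c,open(n+"0.pkl","wb"))
o=ctrl.get_obs(); print(o)
E
```

```text
top [ 0.45533404 -0.00227649  1.1422274 ] [-0.058  0.713 -0.698  0.044] 407.2918108646324 [0.0251479 0.        0.        0.        0.       ]
scene [1.1060952  0.42951148 0.96138662] [-0.141  0.416  0.848 -0.296] 384.5984041730802 [0.01793876 0.         0.         0.         0.        ]
{'time_s': 0.1, 'q': array([-1.45727653e+00,  1.81471792e-01,  1.60790270e+00,  3.12060463e-05,
        1.35381712e+00, -2.06313857e-01]), 'dq': array([-2.01990595e-03, -1.15300865e-03, -2.74151418e-03,  4.70689000e-05,
       -1.24913193e-03,  8.55385166e-05]), 'joint_efforts': array([ 2.63260954e-04, -4.45876372e+01, -3.52238095e+01, -3.17632739e-04,
        4.10350083e-03,  3.33667106e-05]), 'eef_pos': array([ 0.1807459 , -0.54532947,  0.23047398]), 'eef_rot': array([-7.97913832e-04,  9.87240752e-01,  1.59232717e-01,  5.22983074e-05]), 'wrist_force': array([ 0.06029283, -0.06082442, -0.11587388]), 'torque': array([ 0.0357366 , -0.04207009,  0.05081018]), 'grasp_force': 0.0, 'opening': 0.9985005958910178}
```

View pics/top0.png

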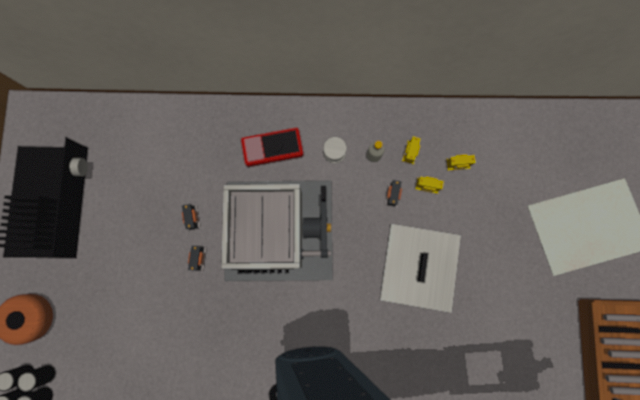

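View pics/scene0.png

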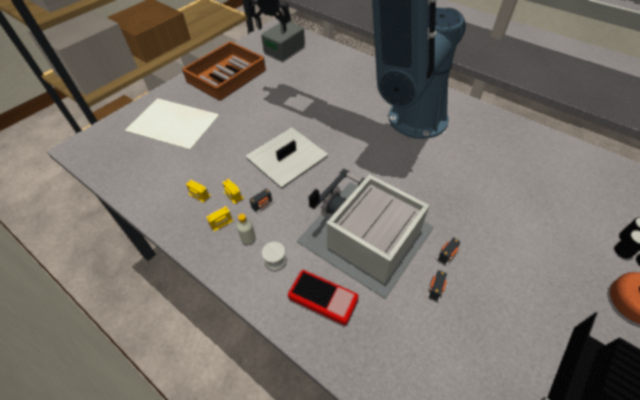

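The top view shows the well at about (262,226), dark chokes at (190,217), (197,257) and (395,192), the lid at (421,268), and the pawl handle at about (323,193). Yellow look-alikes are near (412,150), (430,184) and (461,162). The scene view also shows only three dark chokes.

Run:
```python
from h import *
import pickle
c=pickle.load(open("top0.pkl","rb")); im=c["pixels"][:,:,::-1]
A=cv2.resize(im[195:275,170:340],None,fx=4.7,fy=4.7,interpolation=cv2.INTER_CUBIC)
B=cv2.resize(im[165:225,355:425],None,fx=3.3,fy=3.3,interpolation=cv2.INTER_CUBIC)
s=pickle.load(open("scene0.pkl","rb"))["pixels"][:,:,::-1]
C=cv2.resize(s[165:265,295:475],None,fx=3,fy=2,interpolation=cv2.INTER_CUBIC)[:198]
out=np.zeros((600,800,3),np.uint8); out[:376,:799]=A; out[380:578,:231]=B; out[380:578,235:775]=C
cv2.imwrite("pics/crop.png",out)
hsv=cv2.cvtColor(im,cv2.COLOR_BGR2HSV); g=im.max(2)
# chokes: dark or orange
m=((g<75)|((hsv[...,0]<14)&(hsv[...,1]>110))).astype(np.uint8)
for (u0,v0,u1,v1) in [(170,195,218,237),(175,238,218,280),(375,170,410,215),(395,235,445,300)]:
    s=m[v0:v1,u0:u1]; n,l,st,ce=cv2.connectedComponentsWithStats(s)
    k=1+np.argmax(st[1:,4]); pts=np.argwhere(l==k)[:,::-1]+[u0,v0]
    r=cv2.minAreaRect(pts.astype(np.float32)); z=0.046
    bx=cv2.boxPoints(r); w=onz(c,bx,z if u0!=395 else .05)[:,:2]
    print(np.round(r[0],1),np.round(r[1],1),r[2],'c',np.round(w.mean(0),3),'e',np.round(w[1]-w[0],3),np.round(w[2]-w[1],3), 'cent',np.round(onz(c,[ce[k]+[u0,v0]],.046),3))
# lid & rim bright
for nm,(u0,v0,u1,v1),z,th in [("lid",(370,215,470,320),.015,165),("rim",(215,175,306,275),.13,165)]:
    s=(im.min(2)[v0:v1,u0:u1]>th).astype(np.uint8); n,l,st,ce=cv2.connectedComponentsWithStats(s)
    k=1+np.argmax(st[1:,4]); pts=np.argwhere(l==k)[:,::-1]+[u0,v0]
    r=cv2.minAreaRect(pts.astype(np.float32)); w=onz(c,cv2.boxPoints(r),z)[:,:2]
    print(nm,st[k],np.round(w,3).tolist(),'c',np.round(w.mean(0),4),[round(float(np.linalg.norm(w[i+1]-w[i])),3) for i in(0,1)])
```

```text
[190.1 216.7] [25.7 14.9] 78.69007110595703 c [0.58  0.374] e [ 0.009 -0.039] [-0.069 -0.018] cent [[0.579 0.374 0.046]]
[196.4 257.8] [15.2 24.5] 4.39870548248291 c [0.469 0.349] e [ 0.065 -0.   ] [-0.002 -0.041] cent [[0.47  0.349 0.046]]
[393.1 193.2] [14.2 25.6] 18.434947967529297 c [ 0.655 -0.177] e [ 0.068 -0.022] [-0.012 -0.037] cent [[ 0.655 -0.178  0.046]]
[421.9 266.9] [ 7.5 28.7] 7.431407928466797 c [ 0.459 -0.251] e [ 0.074 -0.011] [-0.002 -0.019] cent [[ 0.458 -0.252  0.046]]Traceback (most recent call last):
  File "<stdin>", line 22, in <module>
    return _wrapfunc(a, 'argmax', axis=axis, out=out, **kwds)
    return bound(*args, **kwds)
ValueError: attempt to get argmax of an empty sequence
```

View pics/crop.png

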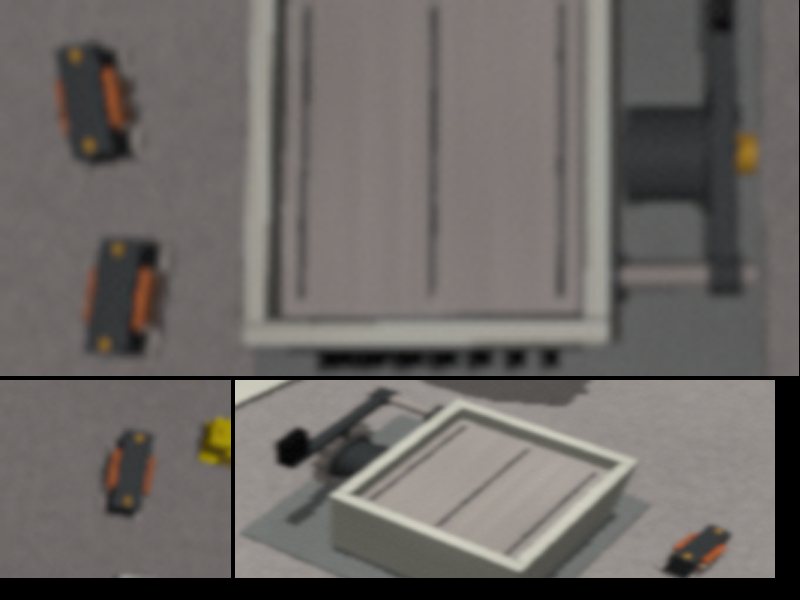

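The crop shows the three chokes standing, each with a yellow dot at both ends of its core. The pawl handle is at top right, and the well is nearly aligned with the world axes. Next I measure the rim, lid and choke dots.

Run:
```python
from h import *
import pickle
c=pickle.load(open("top0.pkl","rb")); im=c["pixels"][:,:,::-1].copy()
hsv=cv2.cvtColor(im,cv2.COLOR_BGR2HSV)
print("vals rim",im[187,260],im[220,297],"lid",im[250,400],"plat",im[225,245],"bench",im[290,250])
big=im.min(2)
for nm,(u0,v0,u1,v1),z in [("lid",(370,215,470,320),.015),("rim",(215,175,306,275),.13)]:
    s=big[v0:v1,u0:u1]; t,b=cv2.threshold(s,0,255,cv2.THRESH_OTSU) if nm=="lid" else (0,((s>int(im[187,260].min())-22)*255).astype(np.uint8))
    n,l,st,ce=cv2.connectedComponentsWithStats(b)
    k=1+np.argmax(st[1:,4]); pts=np.argwhere(l==k)[:,::-1]+[u0,v0]
    r=cv2.minAreaRect(pts.astype(np.float32)); w=onz(c,cv2.boxPoints(r),z)[:,:2]
    e=w[1]-w[0]
    print(nm,t,st[k],np.round(w,3).tolist(),'c',np.round(w.mean(0),4),[round(float(np.linalg.norm(w[i+1]-w[i])),3) for i in(0,1)],'ang',np.degrees(np.arctan2(e[1],e[0])))
y=((hsv[...,0]>12)&(hsv[...,0]<32)&(hsv[...,1]>120)&(hsv[...,2]>70)).astype(np.uint8)
for (u0,v0,u1,v1) in [(170,195,218,237),(175,238,218,280),(385,170,403,215)]:
    s=y[v0:v1,u0:u1]; n,l,st,ce=cv2.connectedComponentsWithStats(s)
    for k in range(1,n): print(st[k,4],np.round(onz(c,[ce[k]+[u0,v0]],.046),3))
s=pickle.load(open("scene0.pkl","rb"))
```

```text
vals rim [154 162 162] [156 163 162] lid [146 155 157] plat [115 118 125] bench [102 103 108]
lid 122.0 [  11    9   80   89 5250] [[0.363, -0.144], [0.576, -0.175], [0.552, -0.369], [0.341, -0.334]] c [ 0.458  -0.2556] [0.215, 0.196] ang -8.243960850959947
rim 0 [   7    9   77   84 1079] [[0.655, 0.27], [0.659, 0.077], [0.451, 0.07], [0.447, 0.258]] c [0.5532 0.1686] [0.193, 0.208] ang -88.91345208653657
4 [[0.608 0.389 0.046]]
4 [[0.556 0.377 0.046]]
4 [[0.497 0.356 0.046]]
4 [[0.444 0.361 0.046]]
3 [[ 0.686 -0.187  0.046]]
3 [[ 0.633 -0.177  0.046]]
```

Emit:
{"fn": "move_arm", "kwargs": {"plan": [9.57,7.27,-1.0,0,0,-0.51,9.57,7.27,-1.0,0,0,-0.51,9.57,7.27,-1.0,0,0,-0.51,9.57,7.27,-1.0,0,0,-0.51,9.57,7.27,-1.0,0,0,-0.51,9.57,7.27,-1.0,0,0,-0.51,9.57,7.27,-1.0,0,0,-0.51,9.57,7.27,-1.0,0,0,-0.51,9.57,7.27,-1.0,0,0,-0.51,9.57,7.27,-1.0,0,0,-0.51], "grip": 58}}

```text
time_s: 1.35
eef_pos: [0.6607, -0.1801, 0.1803]
eef_rot: [-0.0, 0.996, -0.094, -0.0]
wrist_force: [0.2, -0.8, 0.5]
opening: 0.684
grasp_force: 0.0
```

Run:
```python
from h import *
c=snap("wrist","w1.png"); o=ctrl.get_obs()
print(c["origin"],np.round(att(c),3).tolist(),c["fx"],o["eef_pos"],c["dist_coeffs"])
im=c["pixels"][:,:,::-1]; hsv=cv2.cvtColor(im,cv2.COLOR_BGR2HSV)
y=((hsv[...,0]>12)&(hsv[...,0]<32)&(hsv[...,1]>120)&(hsv[...,2]>70)).astype(np.uint8)
n,l,st,ce=cv2.connectedComponentsWithStats(y)
for k in range(1,n):
    if st[k,4]>15: print(st[k],np.round(ce[k],1),np.round(onz(c,[ce[k]],.046),4))
c=snap("top","top1.png")
```

```text
[ 0.72478982 -0.192895    0.32249782] [[-0.188, -0.948, -0.256], [-0.982, 0.181, 0.05], [-0.001, 0.261, -0.965]] 334.37367321895414 [ 0.66370909 -0.17605884  0.17962241] [-0.06926906  0.          0.          0.          0.        ]
[ 333    0   51   80 3366] [357.4  37.9] [[ 0.7749 -0.2299  0.046 ]]
[ 467   15  106   64 4121] [518.5  44.4] [[ 0.7492 -0.3552  0.046 ]]
[ 188   38   40   39 1183] [207.4  57.2] [[ 0.7839 -0.1126  0.046 ]]
[ 386  118   90   43 3347] [428.6 138.7] [[ 0.6883 -0.2748  0.046 ]]
[322 160   8   8  46] [325.3 163.4] [[ 0.684  -0.1876  0.046 ]]
[322 222   8   7  41] [325.6 225.2] [[ 0.6307 -0.1778  0.046 ]]
```

View pics/w1.png

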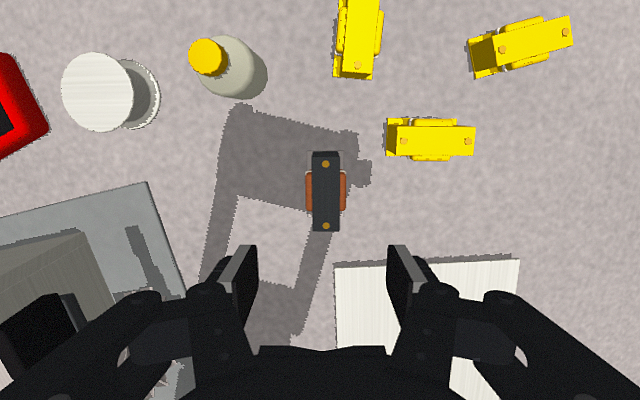

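View pics/top1.png

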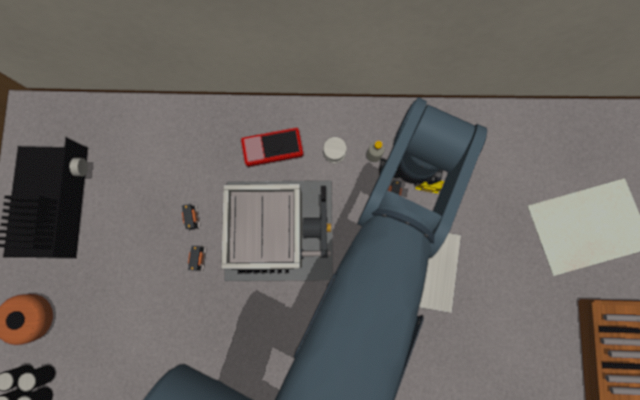

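The wrist view shows the choke standing, with dots at (325,163) and (326,225), and the yellow look-alikes clear of the fingers. The top view shows nothing hidden where the arm was, so there are three chokes.

Emit:
{"fn": "move_arm", "kwargs": {"plan": [-0.04,-0.01,-1.2,0,0,0,-0.04,-0.01,-2.4,0,0,0,-0.04,-0.01,-2.4,0,0,0,-0.04,-0.01,-2.4,0,0,0]}}

```text
time_s: 1.95
eef_pos: [0.6582, -0.1838, 0.0635]
eef_rot: [0.0, 0.995, -0.095, 0.001]
wrist_force: [0.4, 0.1, 0.9]
opening: 0.678
grasp_force: 0.0
```

Run:
```python
from h import *
o=ctrl.get_obs(); print(o["eef_pos"],o["eef_rot"],o["time_s"],o["opening"],o["wrist_force"])
c=snap("wrist"); print(c["origin"]); o=ctrl.get_obs(); print(o["eef_pos"])
```

```text
[ 0.65823161 -0.18381566  0.06345018] [ 4.28523094e-04  9.95459402e-01 -9.51802091e-02  1.05944908e-03] 1.95 0.6776620957530463 [0.40215068 0.09176383 0.90761813]
[ 0.72190334 -0.19653025  0.20582214]
[ 0.65922567 -0.18419317  0.06482116]
```

Emit:
{"fn": "move_arm", "kwargs": {"plan": [0,0,-0.6,0,0,0,0,0,-1.06,0,0,0,0,0,-1.06,0,0,0]}}

```text
time_s: 2.38
eef_pos: [0.6564, -0.1825, 0.0075]
eef_rot: [-0.0, 0.995, -0.095, -0.001]
wrist_force: [1.1, -0.4, 0.0]
opening: 0.681
grasp_force: 0.0
```

Emit:
{"fn": "move_arm", "kwargs": {"plan": [0,0,0,0,0,0,0,0,0,0,0,0,0,0,0,0,0,0,0,0,0,0,0,0,0,0,0,0,0,0,0,0,0,0,0,0], "grip": 20}}

```text
time_s: 3.12
eef_pos: [0.6585, -0.1834, 0.0101]
eef_rot: [0.0, 0.995, -0.095, 0.001]
wrist_force: [-0.2, -0.6, 5.2]
opening: 0.408
grasp_force: 61.7
```

Emit:
{"fn": "move_arm", "kwargs": {"plan": [0,0,1.2,0,0,0,0,0,2.4,0,0,0,0,0,3.6,0,0,0,-0.2,0.8,4.8,0,0,0,-2.1,7.0,5.7,0,0,0.2,-2.1,7.0,5.7,0,0,0.2,-2.1,7.0,5.7,0,0,0.2,-2.1,7.0,5.7,0,0,0.2,-2.1,7.0,5.7,0,0,0.2,-2.1,7.0,5.7,0,0,0.2]}}

```text
time_s: 4.38
eef_pos: [0.5507, 0.1704, 0.2937]
eef_rot: [-0.0, 1.0, 0.007, -0.0]
wrist_force: [0.0, 0.4, -3.8]
opening: 0.409
grasp_force: 61.2
```

Emit:
{"fn": "move_arm", "kwargs": {"plan": [0,0,0,0,0,0,0,0,0,0,0,0,0,0,0,0,0,0]}}

```text
time_s: 4.75
eef_pos: [0.5526, 0.1657, 0.2927]
eef_rot: [0.0, 1.0, 0.004, -0.0]
wrist_force: [0.7, -0.7, -3.1]
opening: 0.409
grasp_force: 61.3
```

Run:
```python
from h import *
import pickle
o=ctrl.get_obs(); print(o["eef_pos"],o["eef_rot"],o["time_s"],o["opening"],o["grasp_force"])
c=snap("wrist","w2.png"); pickle.dump(c,open("w2.pkl","wb")); print(c["origin"])
```

```text
[0.55258591 0.1656923  0.29265767] [ 2.05980914e-04  9.99992332e-01  3.87882527e-03 -4.98245203e-04] 4.75 0.4093036827745844 61.252394914627075
[0.617878   0.16580676 0.43482556]
```

View pics/w2.png

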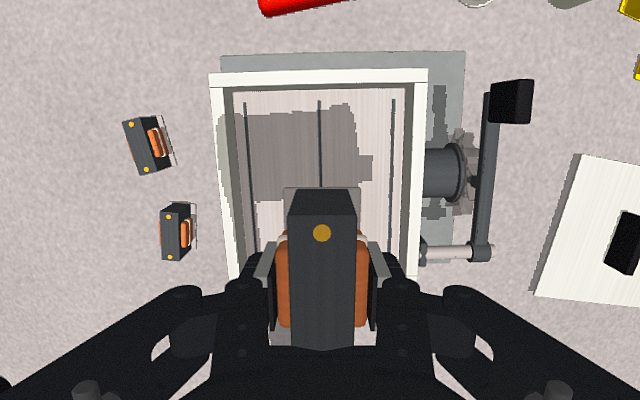

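The wrist view over the well shows the rim corners (outer (209,74) and (429,69), inner (222,88) and (413,82)), the pawl handle at about (512,101), the pivot near (470,252), and chokes A and B at left.

```bash
cat >> h.py <<'E'
def dots(c,z,box=None,amin=6,amax=140):
    im=c["pixels"][:,:,::-1]; hsv=cv2.cvtColor(im,cv2.COLOR_BGR2HSV)
    y=((hsv[...,0]>12)&(hsv[...,0]<32)&(hsv[...,1]>120)&(hsv[...,2]>70)).astype(np.uint8)
    n,l,st,ce=cv2.connectedComponentsWithStats(y); r=[]
    for k in range(1,n):
        if amin<=st[k,4]<=amax and (box is None or (box[0]<ce[k][0]<box[2] and box[1]<ce[k][1]<box[3])):
            r.append(ce[k]); print("dot",np.round(ce[k],1),st[k,4],np.round(onz(c,[ce[k]],z)[0],4))
    return r
E
python3 - <<'E'
from h import *
import pickle
c=pickle.load(open("w2.pkl","rb")); dots(c,.046)
print("outer",np.round(onz(c,[[209,74],[429,69]],.13),4).tolist())
print("inner",np.round(onz(c,[[222,88],[413,82]],.13),4).tolist())
t=pickle.load(open("top0.pkl","rb"))
def tri(ca,ua,cb,ub):
    o1,d1=ray(ca,[ua]);o2,d2=ray(cb,[ub]);A=np.c_[d1[0],-d2[0]];s=np.linalg.lstsq(A,o2-o1,rcond=None)[0]
    p,q=o1+d1[0]*s[0],o2+d2[0]*s[1];return np.round((p+q)/2,4),np.linalg.norm(p-q)
print("groove",tri(t,[262.1,196.7],c,[320,100]),tri(t,[235.3,196.7],c,[245,102]),tri(t,[289,196.7],c,[393,98]))
im=c["pixels"][:,:,::-1]
# pawl handle dark blob
s=(im.max(2)<45).astype(np.uint8)[60:140,470:560]; n,l,st,ce=cv2.connectedComponentsWithStats(s); k=1+np.argmax(st[1:,4])
print(st[k],ce[k]+[470,60])
print("lidhandle",onz(c,[[622,240]],.04))
E
python3 - <<'E'
import cv2
im=cv2.imread('pics/w2.png')[50:270,410:570]; cv2.imwrite('pics/pawl.png',cv2.resize(im,None,fx=2.7,fy=2.7,interpolation=cv2.INTER_CUBIC))
E
```

```text
dot [637.3  71.4] 78 [ 0.6759 -0.206   0.046 ]
dot [130.9 123.9] 22 [0.6059 0.3882 0.046 ]
dot [145.9 168.8] 23 [0.5531 0.3763 0.046 ]
dot [168.1 216.4] 21 [0.4935 0.3555 0.046 ]
dot [169.7 256.4] 19 [0.4398 0.3599 0.046 ]
outer [[0.6507, 0.2645, 0.13], [0.6561, 0.0734, 0.13]]
inner [[0.6388, 0.2537, 0.13], [0.6449, 0.0868, 0.13]]
groove (array([0.6284, 0.1685, 0.113 ]), np.float64(0.002179299979957381)) (array([0.6275, 0.2397, 0.1055]), np.float64(0.0006205723705800956)) (array([0.6308, 0.0999, 0.1094]), np.float64(0.002668069448217708))
[  18   19   46   45 1803] [510.58513588 101.64337216]
lidhandle [[ 0.46177413 -0.24045913  0.04      ]]
```

View pics/pawl.png

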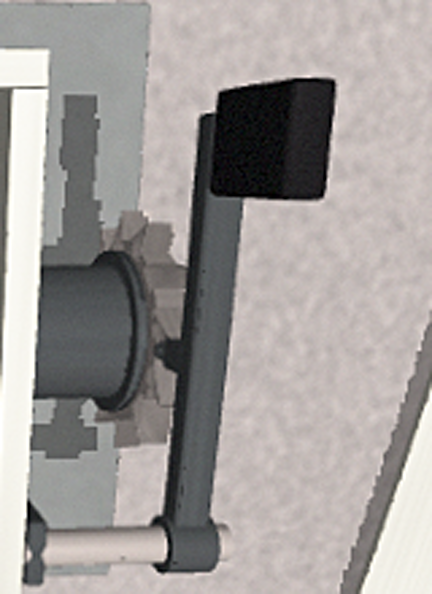

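Emit:
{"fn": "move_arm", "kwargs": {"plan": [0.83,-0.75,0,0,0,0.02,0.83,-0.75,-1.0,0,0,0.02,0.83,-0.75,-2.0,0,0,0.02,0.83,-0.75,-3.0,0,0,0.02,0.83,-0.75,-3.3,0,0,0.02,0.83,-0.75,-3.3,0,0,0.02]}}

```text
time_s: 5.55
eef_pos: [0.5937, 0.1291, 0.128]
eef_rot: [0.0, 1.0, 0.014, -0.001]
wrist_force: [-0.2, -0.3, -1.7]
opening: 0.408
grasp_force: 61.1
```

Emit:
{"fn": "move_arm", "kwargs": {"plan": [0,0,-0.1,0,0,0,0,0,-0.1,0,0,0]}}

```text
time_s: 5.8
eef_pos: [0.5949, 0.1297, 0.125]
eef_rot: [-0.0, 1.0, 0.015, 0.001]
wrist_force: [0.8, -0.0, -2.5]
opening: 0.408
grasp_force: 61.1
```

Emit:
{"fn": "move_arm", "kwargs": {"plan": [0,0,-0.06,0,0,0,0,0,-0.06,0,0,0]}}

```text
time_s: 6.05
eef_pos: [0.5938, 0.1297, 0.1205]
eef_rot: [-0.0, 1.0, 0.015, 0.0]
wrist_force: [0.6, -1.3, -2.6]
opening: 0.411
grasp_force: 61.1
```

Emit:
{"fn": "move_arm", "kwargs": {"plan": [0,0,-0.06,0,0,0,0,0,-0.06,0,0,0,0,0,-0.06,0,0,0]}}

```text
time_s: 6.42
eef_pos: [0.5941, 0.1297, 0.1195]
eef_rot: [0.0, 1.0, 0.015, 0.0]
wrist_force: [-6.7, 1.1, 10.0]
opening: 0.412
grasp_force: 62.9
```

Emit:
{"fn": "move_arm", "kwargs": {"plan": [0,0,-0.06,0,0,0,0,0,-0.06,0,0,0,0,0,-0.06,0,0,0]}}

```text
time_s: 6.8
eef_pos: [0.5941, 0.1298, 0.1193]
eef_rot: [0.0, 1.0, 0.015, 0.001]
wrist_force: [-15.1, -1.5, 28.6]
opening: 0.41
grasp_force: 65.2
```

Emit:
{"fn": "move_arm", "kwargs": {"plan": [0,0,0.06,0,0,0,0,0,0.08,0,0,0,0,0,0.08,0,0,0], "grip": 46}}

```text
time_s: 7.18
eef_pos: [0.5938, 0.1296, 0.1181]
eef_rot: [-0.0, 1.0, 0.015, -0.0]
wrist_force: [0.7, 0.3, -0.6]
opening: 0.54
grasp_force: 0.0
```

Emit:
{"fn": "move_arm", "kwargs": {"plan": [0,0,0.2,0,0,0,0,0,1.0,0,0,0,0,0,2.0,0,0,0,0,0,3.0,0,0,0,-0.6,2.5,3.0,0,0,0,-0.6,2.5,3.0,0,0,0,-0.6,2.5,3.0,0,0,0,-0.6,2.5,3.0,0,0,0]}}

```text
time_s: 8.18
eef_pos: [0.5637, 0.2548, 0.2685]
eef_rot: [0.0, 1.0, 0.016, 0.0]
wrist_force: [0.2, -0.5, -0.6]
opening: 0.539
grasp_force: 0.0
```

Run:
```python
from h import *
import pickle
o=ctrl.get_obs(); print(o["eef_pos"],o["time_s"],o["opening"])
c=snap("wrist","w3.png"); pickle.dump(c,open("w3.pkl","wb"))
print("bench"); dots(c,.046); print("plat"); dots(c,.156)
```

```text
[0.56369024 0.25480941 0.26847441] 8.175 0.5387070094538484
bench
dot [199.9 131.8] 28 [0.6059 0.3881 0.046 ]
dot [487.1 131.5] 57 [0.6164 0.0763 0.046 ]
dot [220.2 150.3] 6 [0.5863 0.3666 0.046 ]
dot [213. 180.] 25 [0.553  0.3762 0.046 ]
dot [479.4 200. ] 47 [0.5392 0.0735 0.046 ]
dot [233.8 230.9] 23 [0.4934 0.355  0.046 ]
dot [245.3 248.3] 7 [0.4721 0.3423 0.046 ]
plat
dot [199.9 131.8] 28 [0.6128 0.3484 0.156 ]
dot [487.1 131.5] 57 [0.6201 0.1306 0.156 ]
dot [220.2 150.3] 6 [0.5991 0.3334 0.156 ]
dot [213. 180.] 25 [0.5759 0.3401 0.156 ]
dot [479.4 200. ] 47 [0.5662 0.1287 0.156 ]
dot [233.8 230.9] 23 [0.5342 0.3253 0.156 ]
dot [245.3 248.3] 7 [0.5193 0.3164 0.156 ]
```

View pics/w3.png

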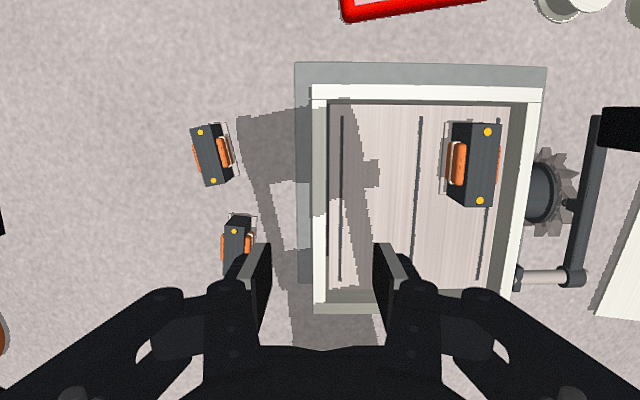

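The wrist view shows the first choke standing upright on the platform at about (483,165). A and B have not moved.

Emit:
{"fn": "move_arm", "kwargs": {"plan": [0.31,2.55,0,0,0,0.19,0.31,2.55,0,0,0,0.19,0.31,2.55,-1.0,0,0,0.19,0.31,2.55,-2.0,0,0,0.19,0.31,2.55,-3.0,0,0,0.19,0.31,2.55,-4.0,0,0,0.19,0.31,2.55,-4.7,0,0,0.19,0.31,2.55,-5.2,0,0,0.19,0.31,2.55,-5.2,0,0,0.19], "grip": 58}}

```text
time_s: 9.35
eef_pos: [0.5782, 0.3795, 0.0054]
eef_rot: [0.001, 0.994, 0.109, -0.003]
wrist_force: [0.4, 0.1, 0.4]
opening: 0.676
grasp_force: 0.0
```

Emit:
{"fn": "move_arm", "kwargs": {"plan": [0,0,0,0,0,0,0,0,0,0,0,0,0,0,0,0,0,0,0,0,0,0,0,0,0,0,0,0,0,0], "grip": 20}}

```text
time_s: 9.98
eef_pos: [0.5808, 0.3824, 0.0103]
eef_rot: [-0.0, 0.994, 0.11, 0.002]
wrist_force: [1.2, -2.3, 5.6]
opening: 0.411
grasp_force: 62.6
```

Emit:
{"fn": "move_arm", "kwargs": {"plan": [0,0,1.2,0,0,0,0,0,2.4,0,0,0,0,0,3.6,0,0,0,0.25,-1.2,3.9,0,0,-0.09,0.25,-2.4,3.9,0,0,-0.19,0.25,-3.53,3.9,0,0,-0.19,0.25,-3.53,3.5,0,0,-0.19,0.25,-3.53,2.7,0,0,-0.19,0.25,-3.53,2.35,0,0,-0.19,0.25,-3.53,2.35,0,0,-0.19]}}

```text
time_s: 11.22
eef_pos: [0.59, 0.2062, 0.1235]
eef_rot: [0.0, 1.0, 0.015, -0.002]
wrist_force: [-0.2, 0.1, -3.7]
opening: 0.411
grasp_force: 61.7
```

Emit:
{"fn": "move_arm", "kwargs": {"plan": [0,0,-0.06,0,0,0,0,0,-0.1,0,0,0,0,0,-0.13,0,0,0,0,0,-0.15,0,0,0,0,0,-0.15,0,0,0]}}

```text
time_s: 11.85
eef_pos: [0.5922, 0.2058, 0.1197]
eef_rot: [-0.0, 1.0, 0.015, 0.001]
wrist_force: [-3.9, -0.6, 5.7]
opening: 0.409
grasp_force: 62.9
```

Emit:
{"fn": "move_arm", "kwargs": {"plan": [0,0,0.03,0,0,0,0,0,0.03,0,0,0,0,0,0.03,0,0,0], "grip": 46}}

```text
time_s: 12.22
eef_pos: [0.5919, 0.2056, 0.1198]
eef_rot: [-0.0, 1.0, 0.015, 0.0]
wrist_force: [0.1, -0.1, 0.4]
opening: 0.542
grasp_force: 0.0
```

Emit:
{"fn": "move_arm", "kwargs": {"plan": [0,0,0.2,0,0,0,0,0,1.2,0,0,0,0,0,2.2,0,0,0,-0.6,0.7,2.4,0,0,0,-2.5,3.03,2.2,0,0,-0.11,-2.5,3.03,2.2,0,0,-0.11,-2.5,3.03,1.3,0,0,-0.11,-2.5,3.03,1.3,0,0,-0.11,-2.5,3.03,1.3,0,0,-0.11]}}

```text
time_s: 13.35
eef_pos: [0.4679, 0.357, 0.1861]
eef_rot: [-0.0, 0.999, -0.04, 0.001]
wrist_force: [0.3, -0.8, 0.3]
opening: 0.536
grasp_force: 0.0
```

Run:
```python
from h import *
o=ctrl.get_obs(); print(o["eef_pos"],o["time_s"],o["opening"])
c=snap("wrist","w4.png")
print("bench"); dots(c,.046); print("plat"); dots(c,.156)
```

```text
[0.4678652  0.35700273 0.18612717] 13.35 0.5362429982047994
bench
dot [606.2  32.4] 120 [0.5836 0.1115 0.046 ]
dot [321.6 160.9] 45 [0.4936 0.3551 0.046 ]
dot [321.4 221.3] 38 [0.4401 0.3596 0.046 ]
plat
dot [606.2  32.4] 120 [0.5638 0.2049 0.156 ]
dot [321.6 160.9] 45 [0.5088 0.3536 0.156 ]
dot [321.4 221.3] 38 [0.4761 0.3563 0.156 ]
```

Emit:
{"fn": "move_arm", "kwargs": {"plan": [0,0,-1.0,0,0,0,0,0,-2.0,0,0,0,0,0,-3.0,0,0,0,0,0,-3.53,0,0,0,0,0,-3.53,0,0,0], "grip": 58}}

```text
time_s: 14.02
eef_pos: [0.4671, 0.3558, 0.0074]
eef_rot: [0.001, 0.999, -0.041, -0.001]
wrist_force: [-0.3, 0.2, 0.5]
opening: 0.683
grasp_force: 0.0
```

Emit:
{"fn": "move_arm", "kwargs": {"plan": [0,0,0,0,0,0,0,0,0,0,0,0,0,0,0,0,0,0,0,0,0,0,0,0,0,0,0,0,0,0], "grip": 20}}

```text
time_s: 14.65
eef_pos: [0.4691, 0.3577, 0.0109]
eef_rot: [-0.001, 0.999, -0.04, 0.002]
wrist_force: [1.6, -2.0, 6.1]
opening: 0.41
grasp_force: 62.1
```

Emit:
{"fn": "move_arm", "kwargs": {"plan": [0,0,1.2,0,0,0,0,0,2.4,0,0,0,0,0,3.6,0,0,0,0.3,-1.2,3.9,0,0,0.05,0.6,-2.4,3.9,0,0,0.11,0.8,-3.5,3.9,0,0,0.11,0.8,-3.83,3.5,0,0,0.11,0.8,-3.83,2.7,0,0,0.11,0.8,-3.83,2.35,0,0,0.11,0.8,-3.83,2.35,0,0,0.11]}}

```text
time_s: 15.9
eef_pos: [0.5055, 0.1658, 0.1247]
eef_rot: [0.0, 1.0, 0.015, -0.002]
wrist_force: [0.1, -0.3, -3.6]
opening: 0.411
grasp_force: 61.8
```

Emit:
{"fn": "move_arm", "kwargs": {"plan": [0,0,-0.06,0,0,0,0,0,-0.1,0,0,0,0,0,-0.13,0,0,0,0,0,-0.15,0,0,0,0,0,-0.15,0,0,0]}}

```text
time_s: 16.52
eef_pos: [0.5074, 0.1659, 0.1204]
eef_rot: [-0.0, 1.0, 0.015, 0.001]
wrist_force: [-6.0, -0.2, 8.4]
opening: 0.408
grasp_force: 63.7
```

Emit:
{"fn": "move_arm", "kwargs": {"plan": [0,0,0.03,0,0,0,0,0,0.03,0,0,0,0,0,0.03,0,0,0], "grip": 46}}

```text
time_s: 16.9
eef_pos: [0.507, 0.1656, 0.1199]
eef_rot: [-0.0, 1.0, 0.015, 0.0]
wrist_force: [0.2, -0.9, -0.3]
opening: 0.542
grasp_force: 0.0
```

Emit:
{"fn": "move_arm", "kwargs": {"plan": [0,0,0.2,0,0,0,0,0,1.2,0,0,0,0,0,2.2,0,0,0,0,0,3.2,0,0,0,1.4,-3.0,3.2,0,0,0,1.4,-3.0,3.2,0,0,0,1.4,-3.0,3.2,0,0,0,1.4,-3.0,3.2,0,0,0,1.4,-3.0,3.2,0,0,0]}}

```text
time_s: 18.02
eef_pos: [0.5765, 0.016, 0.28]
eef_rot: [-0.0, 1.0, 0.015, -0.0]
wrist_force: [0.5, -0.1, 0.8]
opening: 0.54
grasp_force: 0.0
```

Run:
```python
from h import *
import pickle
o=ctrl.get_obs(); print(o["eef_pos"],o["time_s"],o["opening"])
c=snap("wrist","w5.png"); pickle.dump(c,open("w5.pkl","wb"))
print("plat"); dots(c,.156)
```

```text
[0.57654646 0.01598258 0.28002514] 18.025 0.539596856892473
plat
dot [ 89.7 139.2] 50 [0.6179 0.2066 0.156 ]
dot [179.6 137.5] 52 [0.6202 0.1305 0.156 ]
dot [100.3 203. ] 45 [0.564  0.2048 0.156 ]
dot [186.5 203. ] 46 [0.5663 0.1287 0.156 ]
dot [147.  239.7] 40 [0.5321 0.1667 0.156 ]
```

View pics/w5.png

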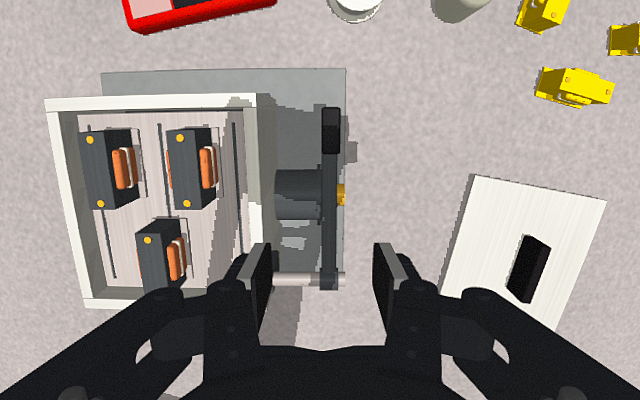

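The wrist view shows all three chokes standing apart in the well. The pawl handle's top is at about (331,130), the pivot at (329,278), and the lid handle at (529,268).

Run:
```python
from h import *
import pickle
c=pickle.load(open("w5.pkl","rb")); t=pickle.load(open("top0.pkl","rb")); s=pickle.load(open("scene0.pkl","rb"))
def blob(c,b,th):
    s=(c["pixels"].max(2)<th).astype(np.uint8)[b[1]:b[3],b[0]:b[2]]; n,l,st,ce=cv2.connectedComponentsWithStats(s); k=1+np.argmax(st[1:,4])
    print(st[k][:2]+b[:2],st[k][2:],ce[k]+b[:2]); return ce[k]+b[:2]
a=blob(c,(310,90,360,165),40); b=blob(t,(310,175,335,215),48); d=blob(s,(300,175,330,220),50)
def tri(*pr):
    A=np.zeros((3,3));B=np.zeros(3)
    for cc,u in pr:
        o,dd=ray(cc,[u]);dd=dd[0]/np.linalg.norm(dd[0]);M=np.eye(3)-np.outer(dd,dd);A+=M;B+=M@o
    return np.round(np.linalg.solve(A,B),4)
print(tri((c,a),(t,b)),tri((c,a),(s,d)),tri((t,b),(s,d)),tri((c,a),(t,b),(s,d)))
for z in(.14,.16,.18,.2): print(z,np.round(onz(c,[[322,107],[340,154],[331,130.5],[319,290],[338,290]],z)[:,:2],4).tolist())
h=blob(c,(505,225,555,310),40); b=(545-0,)
print("lid handle top",onz(c,[h],.046))
q=[[474,175],[607,202]]; print("lid corners",np.round(onz(c,q,.015),4).tolist())
```

```text
[322 107] [ 18  48 572] [330.38636364 136.25524476]
[321 186] [ 5 16 75] [323.02666667 193.81333333]
[309 190] [ 15  18 150] [314.92       198.85333333]
[0.6258 0.0116 0.1828] [0.6231 0.0104 0.1437] [0.6298 0.0138 0.1535] [0.6274 0.0123 0.152 ]
0.14 [[0.6464, 0.0179], [0.6085, 0.0016], [0.6277, 0.0099], [0.48, 0.0159], [0.4805, -0.0021]]
0.16 [[0.646, 0.0178], [0.6108, 0.0027], [0.6287, 0.0104], [0.4915, 0.016], [0.4919, -0.0007]]
0.18 [[0.6457, 0.0178], [0.6132, 0.0038], [0.6297, 0.0109], [0.5029, 0.0161], [0.5034, 0.0007]]
0.2 [[0.6454, 0.0178], [0.6155, 0.005], [0.6307, 0.0115], [0.5144, 0.0162], [0.5148, 0.0021]]
[507 236] [  44   67 1702] [527.68625147 268.32549941]
lid handle top [[ 0.46152314 -0.24880778  0.046     ]]
lid corners [[0.5733, -0.1744, 0.015], [0.5439, -0.3654, 0.015]]
```

Emit:
{"fn": "move_arm", "kwargs": {"plan": [1.02,-0.1,0,0,0,0,1.02,-0.1,-0.8,0,0,0,1.02,-0.1,-1.6,0,0,0,1.02,-0.1,-2.2,0,0,0,1.02,-0.1,-2.8,0,0,0,1.02,-0.1,-2.8,0,0,0]}}

```text
time_s: 18.82
eef_pos: [0.6254, 0.0125, 0.1373]
eef_rot: [-0.001, 1.0, 0.016, -0.003]
wrist_force: [-0.7, 0.6, 0.0]
opening: 0.535
grasp_force: 0.0
```

Emit:
{"fn": "move_arm", "kwargs": {"plan": [0,0,0,0,0,0,0,0,0,0,0,0,0,0,0,0,0,0,0,0,0,0,0,0,0,0,0,0,0,0,0,0,0,0,0,0], "grip": 5}}

```text
time_s: 19.58
eef_pos: [0.629, 0.0113, 0.142]
eef_rot: [-0.0, 1.0, 0.015, 0.002]
wrist_force: [-1.0, 4.1, 6.6]
opening: 0.158
grasp_force: 59.3
```

Emit:
{"fn": "move_arm", "kwargs": {"plan": [-0.03,0,0.15,0,0,0,-0.09,0,0.34,0,0,0,-0.15,0,0.5,0,0,0,-0.22,0,0.67,0,0,0,-0.3,0,0.82,0,0,0,-0.37,0,0.96,0,0,0,-0.37,0,0.96,0,0,0]}}

```text
time_s: 20.45
eef_pos: [0.6078, 0.0106, 0.1875]
eef_rot: [-0.0, 1.0, 0.015, -0.001]
wrist_force: [-3.0, 2.2, -5.6]
opening: 0.153
grasp_force: 59.4
```

Run:
```python
from h import *
o=ctrl.get_obs(); print(o["eef_pos"],o["time_s"],o["opening"])
a=snap("wrist")["pixels"]; b=snap("top")["pixels"]
out=np.zeros((600,800,3),np.uint8); out[:400,:640]=a; out[400:600,:400]=cv2.resize(b[170:290,180:420],(400,200),interpolation=cv2.INTER_CUBIC)
cv2.imwrite("pics/p1.png",out[:,:,::-1])
```

```text
[0.60780502 0.01064668 0.18754242] 20.45 0.15288977260609357
```

View pics/p1.png

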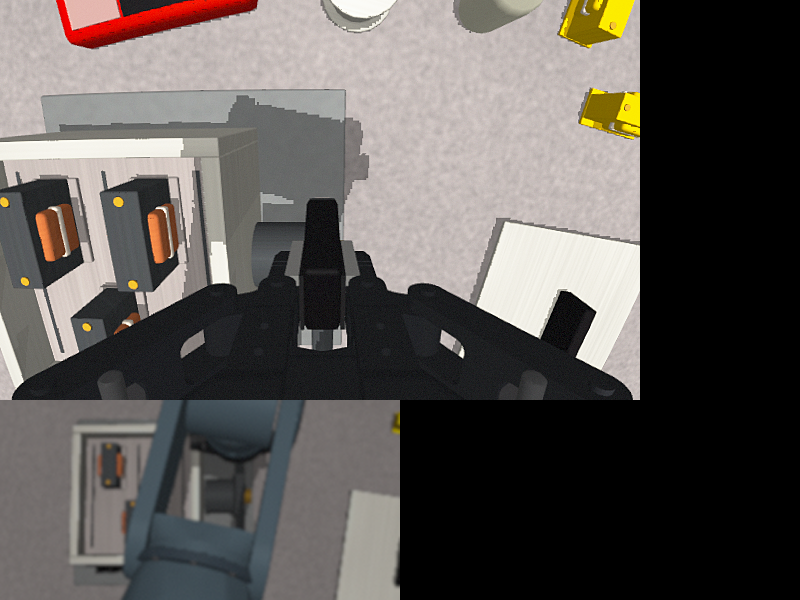

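The wrist view shows the handle held between the pads and raised, with the platform just starting down. I hold it there.

Emit:
{"fn": "move_arm", "kwargs": {"plan": [0,0,0,0,0,0,0,0,0,0,0,0,0,0,0,0,0,0,0,0,0,0,0,0,0,0,0,0,0,0,0,0,0,0,0,0,0,0,0,0,0,0,0,0,0,0,0,0,0,0,0,0,0,0,0,0,0,0,0,0]}}

```text
time_s: 21.8
eef_pos: [0.6081, 0.0106, 0.1871]
eef_rot: [-0.0, 1.0, 0.015, -0.002]
wrist_force: [-4.7, 2.2, -5.3]
opening: 0.154
grasp_force: 59.5
```

Emit:
{"fn": "move_arm", "kwargs": {"plan": [0,0,0,0,0,0,0,0,0,0,0,0,0,0,0,0,0,0,0,0,0,0,0,0,0,0,0,0,0,0,0,0,0,0,0,0,0,0,0,0,0,0,0,0,0,0,0,0,0,0,0,0,0,0,0,0,0,0,0,0]}}

```text
time_s: 23.05
eef_pos: [0.6081, 0.0106, 0.1871]
eef_rot: [-0.0, 1.0, 0.015, -0.002]
wrist_force: [-5.5, 1.5, -5.5]
opening: 0.157
grasp_force: 59.5
```

Emit:
{"fn": "move_arm", "kwargs": {"plan": [0,0,0,0,0,0,0,0,0,0,0,0,0,0,0,0,0,0,0,0,0,0,0,0,0,0,0,0,0,0,0,0,0,0,0,0,0,0,0,0,0,0,0,0,0,0,0,0,0,0,0,0,0,0,0,0,0,0,0,0]}}

```text
time_s: 24.3
eef_pos: [0.6081, 0.0106, 0.1871]
eef_rot: [-0.0, 1.0, 0.015, -0.002]
wrist_force: [-4.5, 1.5, -5.3]
opening: 0.153
grasp_force: 59.5
```

Emit:
{"fn": "move_arm", "kwargs": {"plan": [0,0,0,0,0,0,0,0,0,0,0,0,0,0,0,0,0,0,0,0,0,0,0,0,0,0,0,0,0,0,0,0,0,0,0,0,0,0,0,0,0,0,0,0,0,0,0,0,0,0,0,0,0,0,0,0,0,0,0,0]}}

```text
time_s: 25.55
eef_pos: [0.6081, 0.0106, 0.1871]
eef_rot: [-0.0, 1.0, 0.015, -0.002]
wrist_force: [-4.8, 2.0, -5.0]
opening: 0.159
grasp_force: 59.5
```

Run:
```python
from h import *
c=snap("wrist","p2.png"); print(ctrl.get_obs()["time_s"]); dots(c,.046+.05,(0,100,260,400),6,300); c=snap("scene","s2.png")
```

```text
25.6
dot [ 59.8 185.2] 55 [0.6177 0.207  0.096 ]
dot [156.7 184.6] 60 [0.62   0.1307 0.096 ]
dot [ 73.9 252.2] 47 [0.5636 0.2052 0.096 ]
dot [166.2 253.4] 52 [0.566  0.1289 0.096 ]
dot [125.1 290.6] 46 [0.5319 0.1669 0.096 ]
```

Emit:
{"fn": "move_arm", "kwargs": {"plan": [0,0,0,0,0,0,0,0,0,0,0,0,0,0,0,0,0,0,0,0,0,0,0,0,0,0,0,0,0,0,0,0,0,0,0,0,0,0,0,0,0,0,0,0,0,0,0,0,0,0,0,0,0,0,0,0,0,0,0,0]}}

```text
time_s: 26.9
eef_pos: [0.6081, 0.0106, 0.1872]
eef_rot: [-0.0, 1.0, 0.015, -0.002]
wrist_force: [-5.0, 1.4, -4.5]
opening: 0.154
grasp_force: 59.5
```

Emit:
{"fn": "move_arm", "kwargs": {"plan": [0,0,0,0,0,0,0,0,0,0,0,0,0,0,0,0,0,0,0,0,0,0,0,0,0,0,0,0,0,0,0,0,0,0,0,0,0,0,0,0,0,0,0,0,0,0,0,0,0,0,0,0,0,0,0,0,0,0,0,0]}}

```text
time_s: 28.15
eef_pos: [0.6081, 0.0106, 0.1871]
eef_rot: [-0.0, 1.0, 0.015, -0.002]
wrist_force: [-4.7, 2.0, -5.1]
opening: 0.151
grasp_force: 59.5
```

Run:
```python
from h import *
c=snap("wrist","p3.png"); print(ctrl.get_obs()["time_s"]); dots(c,.046+.05,(0,100,260,400),6,300)
```

```text
28.2
dot [156.8 184.7] 61 [0.62   0.1307 0.096 ]
dot [ 59.8 185.2] 53 [0.6177 0.207  0.096 ]
dot [ 73.9 252.2] 47 [0.5636 0.2052 0.096 ]
dot [166.3 253.5] 51 [0.566  0.1289 0.096 ]
dot [125.1 290.6] 46 [0.5319 0.1669 0.096 ]
```

View pics/p3.png

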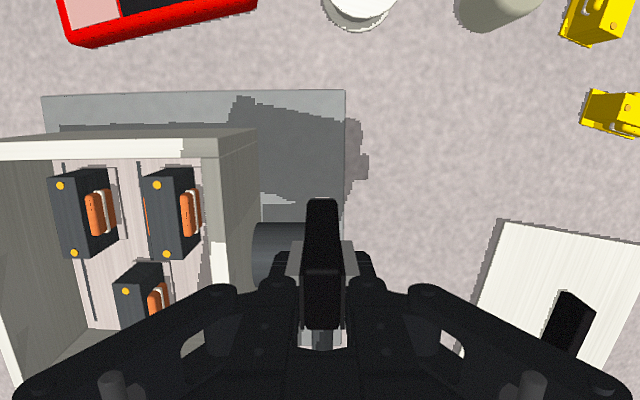

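The platform has stopped and is fully down: the choke dots project to the same xy at z=0.096. Now I lower the pawl along the reverse arc and release it.

Emit:
{"fn": "move_arm", "kwargs": {"plan": [0.07,0,-0.14,0,0,0,0.15,0,-0.29,0,0,0,0.22,0,-0.46,0,0,0,0.28,0,-0.62,0,0,0,0.34,0,-0.81,0,0,0,0.36,0,-0.92,0,0,0,0.36,0,-0.92,0,0,0]}}

```text
time_s: 29.08
eef_pos: [0.629, 0.0112, 0.143]
eef_rot: [-0.0, 1.0, 0.015, 0.002]
wrist_force: [1.2, 5.6, 1.9]
opening: 0.156
grasp_force: 59.8
```

Emit:
{"fn": "move_arm", "kwargs": {"plan": [0,0,0,0,0,0,0,0,0,0,0,0,0,0,0,0,0,0,0,0,0,0,0,0], "grip": 46}}

```text
time_s: 29.58
eef_pos: [0.6274, 0.0103, 0.1418]
eef_rot: [0.0, 1.0, 0.015, 0.0]
wrist_force: [0.1, -0.3, 0.2]
opening: 0.542
grasp_force: 0.0
```

Emit:
{"fn": "move_arm", "kwargs": {"plan": [0,0,0.4,0,0,0,0,0,1.4,0,0,0,0,0,2.4,0,0,0,-1.0,0,2.8,0,0,0,-1.0,0,2.8,0,0,0,-1.0,0,2.8,0,0,0]}}

```text
time_s: 30.32
eef_pos: [0.5777, 0.0106, 0.2831]
eef_rot: [0.0, 1.0, 0.015, 0.001]
wrist_force: [0.8, -0.4, 0.4]
opening: 0.536
grasp_force: 0.0
```

Run:
```python
from h import *
import pickle
o=ctrl.get_obs(); print(o["eef_pos"],o["time_s"],o["opening"])
c=snap("wrist","w6.png"); pickle.dump(c,open("w6.pkl","wb"))
```

```text
[0.5776916  0.01057951 0.28311925] 30.325 0.5360693222981084
```

View pics/w6.png

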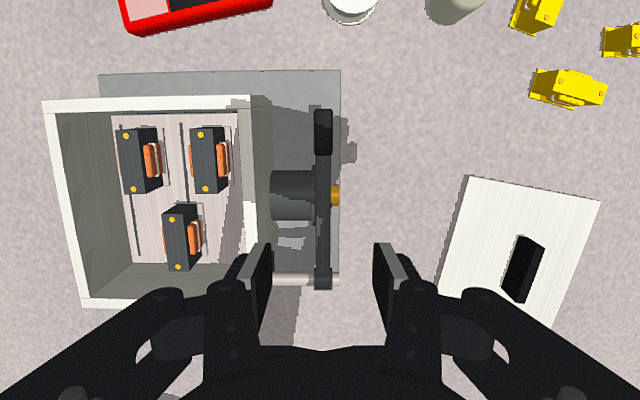

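The pawl is back down in the teeth and the chokes are upright at the bottom. The lid handle is at about (522,269).

Emit:
{"fn": "move_arm", "kwargs": {"plan": [-2.7,-5.2,-0.6,0,0,-0.18,-2.7,-5.2,-0.6,0,0,-0.18,-2.7,-5.2,-0.6,0,0,-0.18,-2.7,-5.2,-0.6,0,0,-0.18,-2.7,-5.2,-0.6,0,0,-0.18,-2.7,-5.2,-0.6,0,0,-0.18,-2.7,-5.2,-0.6,0,0,-0.18,-2.7,-5.2,-0.6,0,0,-0.18]}}

```text
time_s: 31.38
eef_pos: [0.443, -0.2484, 0.2517]
eef_rot: [-0.0, 0.997, -0.074, -0.0]
wrist_force: [0.1, 0.5, -0.2]
opening: 0.543
grasp_force: 0.0
```

Run:
```python
from h import *
import pickle
w=pickle.load(open("w6.pkl","rb"))
def lines(c,b,th,z):
    s=(c["pixels"].min(2)[b[1]:b[3],b[0]:b[2]]>th).astype(np.uint8); n,l,st,ce=cv2.connectedComponentsWithStats(s); k=1+np.argmax(st[1:,4])
    p=np.argwhere(l==k)[:,::-1]+b[:2]; return p
# rim: left outer edge & top outer edge by first bright pixel in rows/cols
g=w["pixels"].min(2); print("rimval",g[105,150],g[200,65])
th=185
L=[(np.argmax(g[v,20:120]>th)+20,v) for v in range(120,290,5)]
T=[(u,np.argmax(g[80:130,u]>th)+80) for u in range(60,225,5)]
for nm,P in(("L",L),("T",T)):
    W=onz(w,P,.13)[:,:2]; vx,vy,x0,y0=cv2.fitLine(W.astype(np.float32),cv2.DIST_HUBER,0,.01,.01).ravel()
    r=(W-[x0,y0])@np.array([-vy,vx]); print(nm,"dir",np.degrees(np.arctan2(vy,vx)),"pt",x0,y0,"rms",r.std())
o=ctrl.get_obs(); print(o["eef_pos"],o["time_s"])
c=snap("wrist","w7.png"); pickle.dump(c,open("w7.pkl","wb"))
s=(c["pixels"].max(2)<45).astype(np.uint8); s[235:]=0; n,l,st,ce=cv2.connectedComponentsWithStats(s)
for k in range(1,n):
    if st[k,4]>200: print(st[k],ce[k],onz(c,[ce[k]],.046))
```

```text
rimval 241 231
L dir -13.761613 pt 0.5715671 0.29944658 rms 0.004225162018820331
T dir 87.96714 pt 0.6557924 0.1565309 rms 0.004779055376579206
[ 0.44301394 -0.24841254  0.25171333] 31.375
[   0   76   46  127 1164] [ 17.44158076 136.74742268] [[0.53814445 0.0749788  0.046     ]]
[321 125  13  78 969] [327.10629515 163.17956656] [[ 0.45609946 -0.25595326  0.046     ]]
[  0 218  42  17 254] [ 23.37007874 227.75590551] [[0.43640685 0.10804612 0.046     ]]
```

View pics/w7.png

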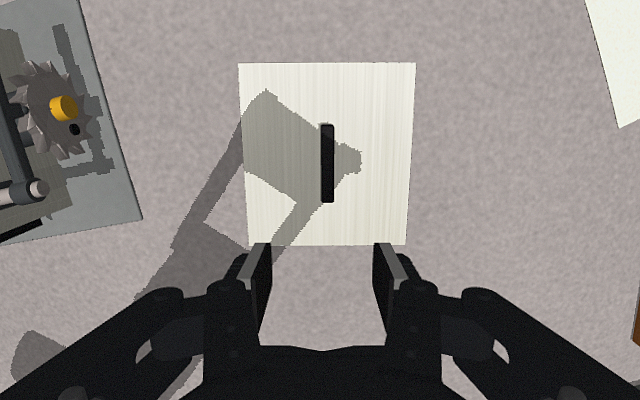

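The wrist view shows the lid squarely in the tool frame, its handle's top face at about (327,163) with clear space around it.

Emit:
{"fn": "move_arm", "kwargs": {"plan": [0.3,-0.14,-1.0,0,0,0,0.3,-0.14,-2.0,0,0,0,0.3,-0.14,-3.0,0,0,0,0.3,-0.14,-4.0,0,0,0,0.3,-0.14,-4.55,0,0,0,0.3,-0.14,-4.55,0,0,0,0.3,-0.14,-4.55,0,0,0]}}

```text
time_s: 32.3
eef_pos: [0.4585, -0.2566, 0.0256]
eef_rot: [0.001, 0.997, -0.074, 0.001]
wrist_force: [0.3, -0.3, 0.9]
opening: 0.541
grasp_force: 0.0
```

Emit:
{"fn": "move_arm", "kwargs": {"plan": [0,0,0,0,0,0,0,0,0,0,0,0,0,0,0,0,0,0,0,0,0,0,0,0,0,0,0,0,0,0,0,0,0,0,0,0], "grip": 5}}

```text
time_s: 33.05
eef_pos: [0.4583, -0.257, 0.0259]
eef_rot: [0.001, 0.997, -0.075, 0.001]
wrist_force: [0.0, 1.8, 7.8]
opening: 0.155
grasp_force: 60.4
```

Run:
```python
from h import *
import pickle
w=pickle.load(open("w6.pkl","rb")); t=pickle.load(open("top0.pkl","rb")); w2=pickle.load(open("w2.pkl","rb"));l7=pickle.load(open("w7.pkl","rb"))
def fit(c,P,z):
    W=onz(c,P,z)[:,:2]; 
    for _ in range(3):
        vx,vy,x0,y0=cv2.fitLine(W.astype(np.float32),cv2.DIST_HUBER,0,.001,.001).ravel(); r=(W-[x0,y0])@np.array([-vy,vx]); W=W[abs(r)<max(.002,1.5*r.std())]
    return np.array([x0,y0]),np.array([vx,vy]),r.std(),len(W)
def edge(c,z,rng,ax,lo,hi,th,nm,rev=False):
    g=c["pixels"].min(2); P=[]
    for i in rng:
        v=(g[i,lo:hi] if ax==0 else g[lo:hi,i])>th
        if v.any():
            j=lo+(np.argmax(v) if not rev else len(v)-1-np.argmax(v[::-1])); P.append((j,i) if ax==0 else (i,j))
    p,d,r,n=fit(c,P,z); print(nm,np.round(p,4),"deg",round(float(np.degrees(np.arctan2(d[1],d[0]))),2),"rms",round(float(r),4),n)
edge(w,.13,range(120,290,4),0,20,110,218,"w6 left(+y) outer")
edge(w,.13,range(60,225,4),1,80,115,218,"w6 top(+x) outer")
edge(w2,.13,range(225,410,4),1,60,90,218,"w2 +x outer")
edge(w2,.13,range(100,250,4),0,190,240,218,"w2 +y outer")
edge(w2,.13,range(100,240,4),0,385,440,218,"w2 -y outer",True)
edge(l7,.015,range(80,230,4),0,225,262,218,"lid +y")
edge(l7,.015,range(80,230,4),0,395,430,218,"lid -y",True)
edge(l7,.015,range(250,405,4),1,50,80,218,"lid +x")
edge(l7,.015,range(275,370,4),1,220,262,218,"lid -x",True)
```

```text
w6 left(+y) outer [0.5529 0.2617] deg 1.57 rms 0.0003 43
w6 top(+x) outer [0.6537 0.1695] deg -88.27 rms 0.0003 42
w2 +x outer [0.6535 0.173 ] deg -88.27 rms 0.0003 47
w2 +y outer [0.5609 0.2622] deg 1.7 rms 0.0003 38
w2 -y outer [0.5761 0.0728] deg 1.89 rms 0.0003 35
lid +y [ 0.4736 -0.1629] deg -8.29 rms 0.0003 16
lid -y [ 0.4599 -0.3518] deg -8.15 rms 0.0004 33
lid +x [ 0.5584 -0.2702] deg 81.55 rms 0.0002 39
lid -x [ 0.3723 -0.2121] deg 64.03 rms 0.0059 5
```

Emit:
{"fn": "move_arm", "kwargs": {"plan": [0,0,0.3,0,0,0,0,0,1.2,0,0,0,0,0,2.2,0,0,0,0,0,3.2,0,0,0,0,0,4.2,0,0,0,0,0.4,5.0,0,0,0,0.3,1.2,5.2,0,0,0.05,0.5,2.1,5.2,0,0,0.1,0.7,3.0,5.2,0,0,0.15,0.9,3.9,5.2,0,0,0.18]}}

```text
time_s: 34.3
eef_pos: [0.5015, -0.0597, 0.2843]
eef_rot: [-0.0, 1.0, 0.015, -0.0]
wrist_force: [0.7, 0.4, -6.1]
opening: 0.149
grasp_force: 59.6
```

Emit:
{"fn": "move_arm", "kwargs": {"plan": [0.2,0.9,0,0,0,0,0.4,1.8,0,0,0,0,0.6,2.7,0,0,0,0,0.8,3.5,0,0,0,0,0.93,4.2,0,0,0,0,0.99,4.56,0,0,0,0,0.99,4.56,0,0,0,0,0.99,4.56,0,0,0,0]}}

```text
time_s: 35.3
eef_pos: [0.5515, 0.1657, 0.2841]
eef_rot: [0.0, 1.0, 0.015, -0.0]
wrist_force: [0.4, -0.4, -5.2]
opening: 0.152
grasp_force: 59.7
```

Run:
```python
from h import *
import pickle
o=ctrl.get_obs(); print(o["eef_pos"],o["eef_rot"],o["time_s"],o["opening"],o["wrist_force"],o["torque"])
c=snap("wrist"); d=snap("scene"); pickle.dump((c,d),open("l.pkl","wb"))
out=np.zeros((600,800,3),np.uint8); out[:400,:640]=c["pixels"]; out[400:600,:320]=cv2.resize(d["pixels"][60:310,240:560],(320,200)) 
cv2.imwrite("pics/l1.png",out[:,:,::-1])
```

```text
[0.55146353 0.16571058 0.28411599] [ 3.98050591e-04  9.99893049e-01  1.46145584e-02 -3.82078603e-04] 35.3 0.15223960720857527 [ 0.36324601 -0.37456256 -5.21027655] [-0.00563094 -0.02708892 -0.00334093]
```

View pics/l1.png

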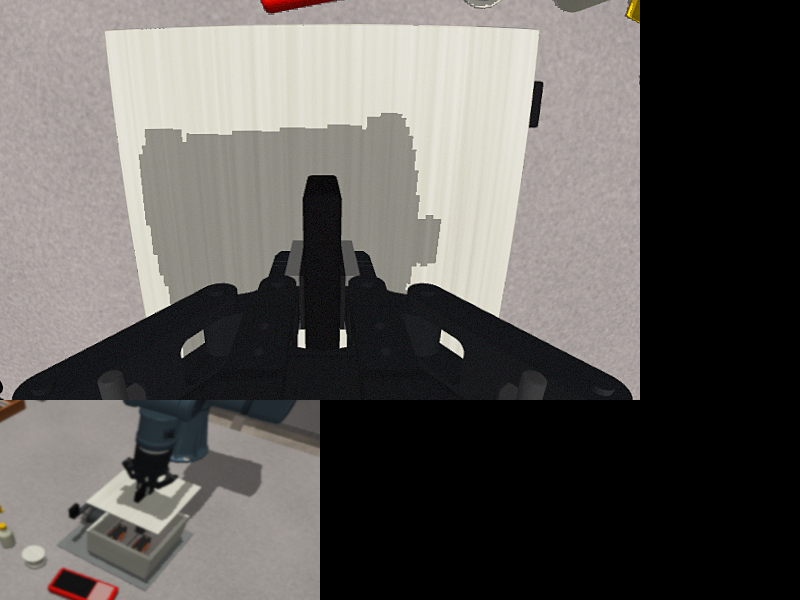

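The lid hangs level in the pads above the well, and the chokes are visible below it. Quick check of its leading edge before lowering.

Run:
```python
from h import *
import pickle
c,d=pickle.load(open("l.pkl","rb")); g=c["pixels"].min(2)
P=[(u,np.argmax(g[5:60,u]>212)+5) for u in range(120,530,6)]
for z in(.275,.277):
    W=onz(c,P,z)[:,:2]; k=abs(W[:,0]-np.median(W[:,0]))<.008; f=np.polyfit(W[k,1],W[k,0],1); print(z,k.sum(),f, np.polyval(f,.170), W[k][[0,-1]])
for nm,v in(("L",range(60,280,8)),("R",range(140,280,8))):
    Q=[]
    for r in v:
        s=g[r]>200; Q.append((np.argmax(s[95:200])+95 if nm=="L" else 560-np.argmax(s[470:561][::-1]),r))
    W=onz(c,Q,.275)[:,:2]; print(nm,np.round(np.polyfit(W[:,0],W[:,1],1),4),np.round(np.median(W,0),4))
```

```text
0.275 61 [-2.89028867e-05  6.53465327e-01] 0.6534604134529522 [[0.64968981 0.25511704]
 [0.65480924 0.07973066]]
0.277 61 [-2.89028867e-05  6.52979233e-01] 0.6529743199155321 [[0.64925356 0.25395623]
 [0.65430531 0.08088806]]
L [0.0285 0.2434] [0.5899 0.2602]
R [0.0332 0.0536] [0.5758 0.0727]
```

Emit:
{"fn": "move_arm", "kwargs": {"plan": [0,0.02,-0.8,0,0,0,0,0.02,-1.6,0,0,0,0,0.02,-2.2,0,0,0,0,0.02,-2.4,0,0,0,0,0.02,-2.4,0,0,0,0,0.02,-2.5,0,0,0,0,0.02,-2.55,0,0,0,0,0.02,-2.6,0,0,0]}}

```text
time_s: 36.4
eef_pos: [0.5521, 0.1677, 0.1548]
eef_rot: [-0.0, 1.0, 0.015, 0.001]
wrist_force: [0.1, 0.3, -5.6]
opening: 0.152
grasp_force: 59.7
```

Emit:
{"fn": "move_arm", "kwargs": {"plan": [0,0,-0.05,0,0,0,0,0,-0.1,0,0,0,0,0,-0.13,0,0,0,0,0,-0.13,0,0,0]}}

```text
time_s: 36.9
eef_pos: [0.5517, 0.1676, 0.1476]
eef_rot: [0.0, 1.0, 0.015, -0.0]
wrist_force: [0.6, 0.7, -5.3]
opening: 0.155
grasp_force: 59.7
```

Past the rim without contact (frame inside). Seating it.

Emit:
{"fn": "move_arm", "kwargs": {"plan": [0,0,-0.04,0,0,0,0,0,-0.07,0,0,0,0,0,-0.07,0,0,0]}}

```text
time_s: 37.28
eef_pos: [0.5521, 0.1677, 0.1459]
eef_rot: [0.0, 1.0, 0.015, 0.0]
wrist_force: [-4.6, -1.5, 4.4]
opening: 0.154
grasp_force: 61.4
```

Emit:
{"fn": "move_arm", "kwargs": {"plan": [0,0,-0.03,0,0,0,0,0,-0.05,0,0,0,0,0,-0.05,0,0,0]}}

```text
time_s: 37.65
eef_pos: [0.5522, 0.1677, 0.1459]
eef_rot: [0.0, 1.0, 0.015, 0.001]
wrist_force: [-13.9, -2.4, 22.0]
opening: 0.157
grasp_force: 63.9
```

Seated height matches exactly (0.0259 + 0.120 m). Releasing and backing away.

Emit:
{"fn": "move_arm", "kwargs": {"plan": [0,0,0.06,0,0,0,0,0,0.06,0,0,0,0,0,0.06,0,0,0,0,0,0.06,0,0,0], "grip": 46}}

```text
time_s: 38.15
eef_pos: [0.5517, 0.1676, 0.1445]
eef_rot: [-0.0, 1.0, 0.015, -0.0]
wrist_force: [0.6, -0.2, -0.3]
opening: 0.537
grasp_force: 0.0
```

Emit:
{"fn": "move_arm", "kwargs": {"plan": [0,0,0.4,0,0,0,0,0,1.2,0,0,0,0,0,2.2,0,0,0,0,0,3.2,0,0,0,-0.8,0,3.6,0,0,0,-1.6,-1.0,3.6,0,0,0,-2.2,-2,3.6,0,0,0,-2.2,-3,3.6,0,0,0,-2.2,-3,3.6,0,0,0]}}

```text
time_s: 39.28
eef_pos: [0.4416, 0.015, 0.3249]
eef_rot: [0.0, 1.0, 0.012, 0.0]
wrist_force: [-0.5, -0.1, 0.4]
opening: 0.538
grasp_force: 0.0
```

Run:
```python
from h import *
o=ctrl.get_obs(); print(o["eef_pos"],o["time_s"],o["opening"],o["wrist_force"])
c=snap("wrist"); d=snap("scene")
out=np.zeros((600,800,3),np.uint8); out[:400,:640]=c["pixels"]; out[400:600,:320]=d["pixels"][140:340,240:560]; out[400:600,320:720]=cv2.resize(snap("top")["pixels"][170:290,180:420],(400,200))
cv2.imwrite("pics/l2.png",out[:,:,::-1])
```

```text
[0.44164844 0.014992   0.32490345] 39.275 0.5382024015740208 [-0.52904923 -0.13685257  0.37831347]
```

View pics/l2.png

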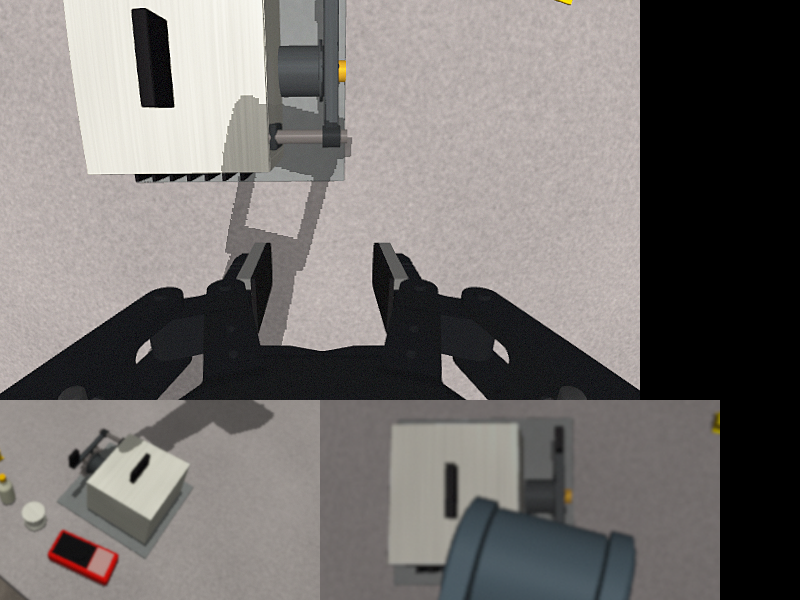

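The lid sits flush and square on the well in all three views, the pawl is down, and the bystanders are untouched. Handing in.

```bash
python3 -c "
from bench import ctrl
print(ctrl.hand_in())"
```

```text
the job is handed in; nothing more can be done
None
```

I handed the job in at about 39 s: all three chokes present are standing in the well, the platform is fully down, the pawl is back in the teeth and the lid looks seated level on the rim; hand-in gave no verdict.

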